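Swing the loaded plate carrier to the pointer

ROBOT

A 6-joint arm with a two-finger parallel gripper is mounted at the origin on the work surface. World frame = base frame: x ahead of the robot, y to its left, z up, the work surface at z = 0. Lengths are in m, angles in rad, forces in N, time in s.
With the tool pointing down it reaches from about 0.275 to 0.725 m from the base axis. Payload 15.9 kg.
Tool frame: the origin (TCP) lies at the very end of the fingers, on their centre line; the grasp point (between the pads) lies 19 mm behind it (bot.grip_depth is the distance from the TCP to the grasp point, in m); z points along the fingers, y is the line along which they close (so a half turn about z gives the same grasp; the last joint's range is limited). The gripper opens to 85 mm and grips with 20 to 120 N. Pads are 22 mm wide; open, the fingers measure 114 mm over their backs; the gripper's body (76 mm by 85 mm) begins 54 mm behind the grasp point. The pads swing forward as they close: fully open they stand 13 mm farther back than shut.
Start: joints at [-1.251, 0.213, -0.034, 1.323, 0, 1.571], TCP at [0.157, -0.475, 0.231] pointing down, gripper open.
Joint ranges: [-2.98, 2.98], [-0.74, 1.72], [-1.14, 1.35], [-2.1, 2.04], [-1.57, 1.44], [-3.14, 3.14]. Speed limits (rad/s): [1.89, 1.89, 2.39, 2.57, 3.14, 3.14].

INTERFACE

Orientations are given as [roll, pitch, yaw] about the fixed x, y, z axes, in that order (R = Rz(yaw) Ry(pitch) Rx(roll)).
In Python, from plant import monitor, camera, calibration, workorder, bot gives the robot as it stands.
- The arm moves only by the tool servo_tool, never from a script. Its argument "rows" is a list of rows, each a list of 2 entries, a list of its own where there are three numbers: the shift along the tool's x, y, z in m, then the turn about the tool's z in degrees. In form: [[[x, y, z], spin], ...]. A call has 1 to 8 rows; each row shifts and turns the commanded pose from where the row before left it, along the tool's axes as they then stand; what a row does not reach is not made up. A row lasts 1/8 s, in which the tool goes at most 62.5 mm and 10.7 degrees, less where a joint would pass 70% of its speed; a pose out of reach is approached as far as the arm can. A call is refused whole if a number of a shift passes 0.0625 or a number of a turn 10.7, either way. A call with a gripper value outside its range is refused whole. "claw" is the opening, from -1 (shut) to 1 (fully open), set as the call begins (left out, the last holds). The fingers move at their own pace and stop on an object; the grip force is fixed at half the most. Time passes only in rows, so rows that do not move let the fingers close. It gives the time, the measured TCP pose, the force, the opening and the grip force at its end, in the units of the state.
- monitor.get_obs(): the state, without advancing time (a new reading comes with each control period).
- camera(name): name is "scene" or "top"; returns the picture (420x560x3 uint8, red, green, blue); there is no depth.
- calibration(name): a dict with "K" (3x3 intrinsics, pixels), "extrinsics" (4x4, takes a point from camera to world coordinates). Camera axes: x right, y down, z forward; pixel columns grow to the right and rows downward; lengths in m; the calibration is good to about 2 mm. A picture is of the moment at which its call begins. calibration takes no time and is no camera call.
- workorder.sign_off(): hands the job in; it is judged then, once.
The state is a dict: "clock": time; "q": joint angles; "dq": joint speeds; "tau": joint torques, N m; "tcp_pos": TCP position; "orientation": TCP orientation; "contact_force": force on the tool from outside, world axes, zero at the start; "moment": the same for the moment, N m; "gripper_width": opening from 0.0 (shut) to 1.0 (fully open); "gripper_force": force on a finger pad.
Only numpy, scipy, OpenCV 4.12 (cv2) and the standard library are available. Lean on these libraries where they do the work, as an engineer would, in place of code of your own. Each camera call takes 0.05 s, during which the arm holds its last target. There are 200 camera calls.

TASK

In the china store, swing the heavy plate carrier round on its post until its yellow line points along the red pointer, then let go of it and leave it standing still there for at least three seconds. It turns very freely and its buffers are springy, so it coasts on or bounces back: reach into the gap between the two black rubber buffers and push it and brake it gently, touching nothing of the carrier but the buffers. Do not let it swing into its end stops, do not knock the buffers hard (25 N is too much), and leave the teapot, the tumbler and the copper cup alone.

Things in the scene. Friction and masses are not known exactly. Their poses are not given: they have to be found in the camera images.
- post: the carrier's fixed stand: upright post (200 mm high) on a dark round foot at the far side of the table. Its origin is on the table 360 mm from the post axis on the robot's side, so that the post axis, about which the carrier turns, is at x = +360 mm, y = 0 in this frame. Rubber end stops let the carrier's arm swing 0.8 rad either side of this frame's -x direction; stay over 0.03 rad off them
- tray: the carrier's tray; origin at table level under the crossbar's middle; -x axis outward along the yellow line, post axis at x = +360 mm. Crossbar 150 mm deep, 694 mm across, 16 to 56 mm high; blue buffer housings on it up to 178 mm, 162 to 205 mm off the yellow line. Starts 0.3 to 0.6 rad clockwise of post's -x. Inertia about the post 1.8 kg m2 (1.4 to 2.2), drag 0.04 N m s/rad + 0.0025 N m
- pointer_mark (a point): point on the fixed flat red pointer (22 mm wide, 6 mm thick) that lies on the table under the carrier; 500 mm from the post axis, just beyond the tray's front edge; its -x axis runs outward along the pointer, so the post axis lies at +500 mm on its x axis. The tray's -x axis must come to point the same way: -0.05 to 0.4 rad counterclockwise of post's -x
- stack_left: stack of nine white gilt-rimmed saucers fixed on the left (+y) end of the tray, 130 mm across, from 56 to 172 mm above the table, 3.2 kg nominal (0.75 to 1.3 times). Origin under its centre, 272 mm from the yellow line. Not to be touched
- stack_right: stack of nine white gilt-rimmed saucers fixed on the right (-y) end of the tray, 130 mm across, from 56 to 172 mm above the table, 3.2 kg nominal (0.75 to 1.3 times). Origin under its centre, 272 mm from the yellow line. Not to be touched
- buffer_left: sprung black rubber buffer on the left (+y) side of the gap, flat upright inner face 120 x 106 mm, 120 mm from the yellow line when free (240 mm between the faces), 62 to 168 mm above the table; origin on the face's lower edge. Gives way up to 30 mm into its blue housing: spring 300 N/m, hardly damped, it throws the carrier back. Pushing it turns the carrier clockwise seen from above
- buffer_right: sprung black rubber buffer on the right (-y) side of the gap, flat upright inner face 120 x 106 mm, 120 mm from the yellow line when free (240 mm between the faces), 62 to 168 mm above the table; origin on the face's lower edge. Gives way up to 30 mm into its blue housing: spring 300 N/m, hardly damped, it throws the carrier back. Pushing it turns the carrier counterclockwise
- tumbler: loose glass tumbler, 66 mm across, 100 mm high, near the robot's right; origin under its centre; leave alone
- copper_cup: loose copper cup, 72 mm across, 80 mm high; origin under its centre; leave alone
- teapot: loose white teapot, 130 mm across, 113 mm high, spout along its +x; origin under its centre; leave alone

How it is judged:
By the outcome, as a careful person would: the job done as asked, in the order asked, and still so for the second after the job is handed in, with the robot touching nothing.
It also fails if it takes over 48 s, if anything falls off the work surface, if the arm or the gripper's body presses on something with over 40 N, if the wrist force passes 120 N, or if a joint passes its speed limit or range.

## Working session

There is one attempt and no reset: what is moved stays moved. The work goes in short steps, Python scripts to look and compute and a tool call to move; the robot and the scene stay as the last step left them, time stands still between calls to the robot, and variables do not carry over. Pictures are saved under pics/ and viewed, at most 10 in all, crops included, and the job is handed in when it is done.

Besides the shell and the picture viewer there is one more tool, called after "Call:" as name(argument=value, ...), one argument or row to a line, values as JSON. servo_tool: Moves the arm, as the interface text tells. Its arguments: {"type":"object","properties":{"rows":{"type":"array","items":{"type":"array"}},"claw":{"type":"number"}},"required":["rows"]}

```bash
mkdir -p pics; ls
python3 - <<'E'
from plant import monitor,camera,calibration,bot
import cv2,numpy as np
for n in("scene","top"):
    cv2.imwrite(f"pics/{n}0.png",camera(n)[:,:,::-1]); c=calibration(n);print(np.round(c["K"],1).tolist(),np.round(c["extrinsics"],3).tolist())
print(monitor.get_obs())
E
```

```text
pics
[[431.0, 0.0, 285.1], [0.0, 431.0, 201.1], [0.0, 0.0, 1.0]] [[0.805, 0.502, -0.317, 0.76], [0.593, -0.682, 0.427, -0.543], [-0.002, -0.532, -0.847, 0.99], [0.0, 0.0, 0.0, 1.0]]
[[415.9, 0.0, 278.7], [0.0, 415.9, 208.6], [0.0, 0.0, 1.0]] [[-0.023, -0.993, 0.12, 0.308], [-1.0, 0.025, 0.013, -0.12], [-0.016, -0.119, -0.993, 1.079], [0.0, 0.0, 0.0, 1.0]]
{'clock': 0.1, 'q': array([-1.25100583e+00,  2.13282285e-01, -3.49716975e-02,  1.32352192e+00,
        1.53107507e-05,  1.57077103e+00]), 'dq': array([-0.00067667, -0.0021438 ,  0.00121761,  0.00060622, -0.00056645,
       -0.00159971]), 'tau': array([ 7.30071515e-04, -6.87244034e+01,  4.87805951e+01,  1.21743022e-02,
        5.44393697e-05,  1.66994244e-05]), 'tcp_pos': array([ 0.15709162, -0.47435679,  0.23088776]), 'orientation': array([-3.14061308e+00, -1.53355197e-05,  3.19815770e-01]), 'contact_force': array([-0.27253225, -0.11151369, -0.44516371]), 'moment': array([ 0.00599524,  0.01110858, -0.07022939]), 'gripper_force': 0.0, 'gripper_width': 1.0029487908788564}
```

View pics/scene0.png

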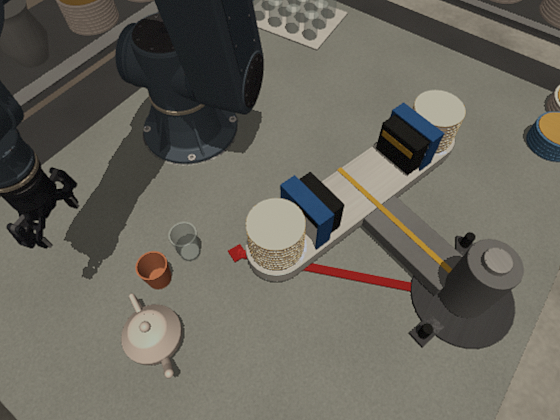

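View pics/top0.png

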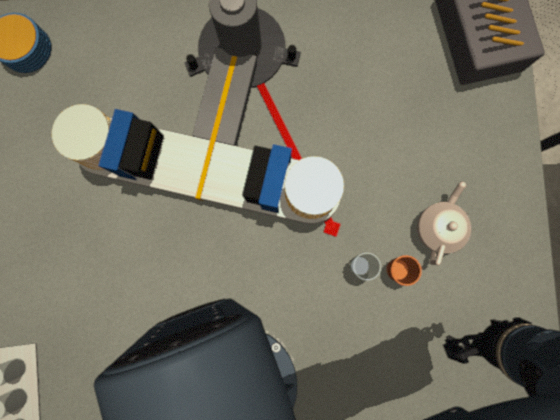

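The carrier's yellow line (top view (235,60)→(200,197)) points to the robot's left. The red pointer ((262,88)→(297,155), with its tip at (332,228)) lies counterclockwise of it, so I'll push the right buffer (−y).

```bash
cat > h.py <<'E'
from plant import monitor,camera,calibration
import cv2,numpy as np
def ray(n,px,z):
    c=calibration(n);K,E=np.array(c["K"]),np.array(c["extrinsics"])
    px=np.atleast_2d(px).astype(float)
    d=(np.linalg.inv(K)@np.c_[px,np.ones(len(px))].T).T@E[:3,:3].T
    return E[:3,3]+d*((z-E[2,3])/d[:,2])[:,None]
def mask(im,col):
    h=cv2.cvtColor(im,cv2.COLOR_RGB2HSV);H,S,V=cv2.split(h)
    if col=="red": return ((H<4)|(H>176))&(S>200)&(V>90)
    if col=="yel": return (H>15)&(H<28)&(S>170)&(V>120)
    if col=="blue": return (H>100)&(H<118)&(S>150)&(V>70)
def line(P):
    vx,vy,x,y=cv2.fitLine(P[:,:2].astype(np.float32),cv2.DIST_HUBER,0,.001,.001).ravel()
    if vx>0: vx,vy=-vx,-vy
    return np.array([x,y]),np.array([vx,vy]),np.arctan2(-vy,-vx)
def pts(m,box=None):
    y,x=np.nonzero(m);P=np.c_[x,y]
    if box: P=P[(x>box[0])&(x<box[2])&(y>box[1])&(y<box[3])]
    return P
E
python3 - <<'E'
from h import *
B={"top":dict(yel=(190,55,245,205),red=(250,70,350,245)),"scene":dict(yel=(330,160,455,275),red=(220,235,415,295))}
for n in B:
    im=camera(n)
    for col,zs in(("red",(.006,)),("yel",(.056,.057,.06,.065))):
        P=pts(mask(im,col),B[n][col])
        for z in zs:
            W=ray(n,P,z);c,d,a=line(W)
            s=(W[:,:2]-c)@d
            print(n,col,z,len(P),"ang",a.round(4),"c",c.round(4),"ends",(c+d*s.min()).round(4),(c+d*s.max()).round(4),"y at x=.73",(c+d*(.73-c[0])/d[0])[1].round(4))
E
```

```text
top red 0.006 716 ang 0.4247 c [ 0.606  -0.1403] ends [ 0.777 -0.063] [ 0.3653 -0.2492] y at x=.73 -0.0842
top yel 0.056 655 ang -0.2544 c [0.6427 0.0497] ends [0.8305 0.0009] [0.4623 0.0967] y at x=.73 0.027
top yel 0.057 655 ang -0.2544 c [0.6424 0.0496] ends [8.3e-01 8.0e-04] [0.4621 0.0964] y at x=.73 0.0268
top yel 0.06 655 ang -0.2544 c [0.6414 0.0491] ends [8.284e-01 4.000e-04] [0.4617 0.0958] y at x=.73 0.026
top yel 0.065 655 ang -0.2544 c [0.6398 0.0482] ends [ 8.259e-01 -2.000e-04] [0.4609 0.0948] y at x=.73 0.0248
scene red 0.006 699 ang 0.4285 c [ 0.6201 -0.1352] ends [ 0.7767 -0.0637] [ 0.3646 -0.2519] y at x=.73 -0.085
scene yel 0.056 580 ang -0.2542 c [0.6539 0.0474] ends [0.8073 0.0075] [0.4646 0.0965] y at x=.73 0.0276
scene yel 0.057 580 ang -0.2542 c [0.654  0.0467] ends [0.8073 0.0069] [0.4649 0.0959] y at x=.73 0.027
scene yel 0.06 580 ang -0.2542 c [0.6544 0.0448] ends [0.8071 0.0052] [0.4659 0.0938] y at x=.73 0.0252
scene yel 0.065 580 ang -0.2542 c [0.6549 0.0417] ends [0.8069 0.0022] [0.4675 0.0904] y at x=.73 0.0222
```

Call:
servo_tool(
  rows=[
    [[0.02,-0.015,0],0],
    [[0.0382,-0.0288,0],0],
    [[0.0382,-0.0288,0],0],
    [[0.0382,-0.0288,0],0],
    [[0.0382,-0.0288,0],0],
    [[0.0382,-0.0288,0],0],
    [[0.0382,-0.0288,0],0],
    [[0.0382,-0.0288,0],0],
  ],
  claw=1,
)

```text
clock: 1.2
tcp_pos: [0.3625, -0.1772, 0.2314]
orientation: [3.141, -0.0, 0.32]
contact_force: [1.3, -0.7, -0.4]
gripper_width: 0.999
gripper_force: 0.0
```

Call:
servo_tool(
  rows=[
    [[0.0382,-0.0288,0],0],
    [[0.0382,-0.0288,0],0],
    [[0.0382,-0.0288,0],0],
    [[0.0382,-0.0288,0],0],
    [[0.0382,-0.0288,0],0],
    [[0.0382,-0.0288,0],0],
    [[0.018,-0.0132,0],0],
    [[0,0,0],8.2],
  ],
)

```text
clock: 2.2
tcp_pos: [0.5386, 0.077, 0.2306]
orientation: [-3.141, 0.001, 0.176]
contact_force: [-0.6, -0.8, -0.5]
gripper_width: 1.001
gripper_force: 0.0
```

Call:
servo_tool(
  rows=[
    [[0,0,0],8.2],
    [[0,0,0],8.2],
    [[0,0,0],8.2],
    [[0,0,0],0],
  ],
)

```text
clock: 2.7
tcp_pos: [0.5357, -0.0282, 0.2311]
orientation: [-3.057, 0.014, -0.101]
contact_force: [-0.0, 1.2, 0.9]
gripper_width: 1.001
gripper_force: 0.0
```

Run:
```python
from h import *
o=monitor.get_obs();print(o["clock"],o["q"].round(3),o["tcp_pos"],o["orientation"])
```

```text
2.7 [-0.102  0.301  0.078  1.361  0.085  3.141] [ 0.53572696 -0.02823075  0.23112409] [-3.05698099  0.0138313  -0.10139001]
```

Call:
servo_tool(
  rows=[
    [[0,0,0],-10.7],
    [[0,0,0],-10.7],
    [[0,0,0],-10.7],
    [[0,0,0],-10.7],
    [[0,0,0],-10.7],
    [[0,0,0],-10.7],
  ],
)

```text
clock: 3.45
tcp_pos: [0.536, -0.0251, 0.2313]
orientation: [-3.093, -0.071, 1.029]
contact_force: [0.0, 0.5, -0.1]
gripper_width: 1.002
gripper_force: 0.0
```

Call:
servo_tool(
  rows=[
    [[0,0,0],-10.7],
    [[0,0,0],-10.7],
    [[0,0,0],-10.7],
    [[0,0,0],-10.7],
    [[0,0,0],-10.7],
    [[0,0,0],-10.7],
    [[0,0,0],-10.7],
    [[0,0,0],-10.7],
  ],
)

```text
clock: 4.45
tcp_pos: [0.536, -0.0251, 0.2313]
orientation: [3.075, -0.054, 2.526]
contact_force: [0.6, -0.5, 0.4]
gripper_width: 1.005
gripper_force: 0.0
```

Call:
servo_tool(
  rows=[
    [[0,0,0],-10.7],
    [[0,0,0],-10.7],
    [[0,0,0],0],
  ],
)

```text
clock: 4.82
tcp_pos: [0.536, -0.0252, 0.2313]
orientation: [3.06, -0.026, 2.892]
contact_force: [-0.4, 0.3, 0.8]
gripper_width: 1.001
gripper_force: 0.0
```

```bash
cat >> h.py <<'E'
from scipy.spatial.transform import Rotation as Rn
POST=np.array([.886,-.0136])
def tool(): 
    o=monitor.get_obs();return o["tcp_pos"],Rn.from_euler("xyz",o["orientation"]).as_matrix(),o
def st():
    p,R,o=tool();d=p[:2]-POST
    print("t",round(o["clock"],3),"tcp",p.round(4),"rpy",o["orientation"].round(3),"r",np.hypot(*d).round(4),"ang",np.arctan2(-d[1],-d[0]).round(4),"F",o["contact_force"].round(2))
    return p,R
def carrier(n="top"):
    t=monitor.get_obs()["clock"];im=camera(n)
    P=pts(mask(im,"yel"),(150,40,330,240) if n=="top" else (300,140,470,330));W=ray(n,P,.057)
    for _ in range(2):
        c,dd,a=line(W);e=(W[:,:2]-c)@[-dd[1],dd[0]];W=W[abs(e)<.012]
    d=c-POST
    print("carrier t",round(t,3),len(W),"ang",round(float(a),4),"via post",round(float(np.arctan2(-d[1],-d[0])),4),"length",np.ptp((W[:,:2]-c)@dd).round(3));return a,im
def carrier_goto(a,z,r=.36):
    p,R=st()[:2];u=-np.array([np.cos(a),np.sin(a)])
    t=np.r_[POST+r*u,z]-p
    print("shift tool",(R.T@t).round(4),"spin deg",np.degrees((np.arctan2(R[1,0],R[0,0])-(a+np.pi)+np.pi)%(2*np.pi)-np.pi).round(1))
E
python3 - <<'E'
from h import *
a,im=carrier(); cv2.imwrite("pics/a.png",im[:,:,::-1])
carrier_goto(-.2544,.231);carrier_goto(-.2544,.105)
print(monitor.get_obs()["q"].round(3))
E
```

```text
Traceback (most recent call last):
  File "h.py", line 33, in carrier
    c,dd,a=line(W);e=(W[:,:2]-c)@[-dd[1],dd[0]];W=W[abs(e)<.012]
           ~~~~^^^
  File "h.py", line 14, in line
    vx,vy,x,y=cv2.fitLine(P[:,:2].astype(np.float32),cv2.DIST_HUBER,0,.001,.001).ravel()
              ~~~~~~~~~~~^^^^^^^^^^^^^^^^^^^^^^^^^^^^^^^^^^^^^^^^^^^^^^^^^^^^^^^
cv2.error: OpenCV(4.12.0) /io/opencv/modules/imgproc/src/linefit.cpp:50: error: (-215:Assertion failed) count > 0 in function 'fitLine2D_wods'
```

Run:
```python
from h import *
cv2.imwrite("pics/b.png",np.hstack([camera("top"),camera("scene")])[::1,:,::-1])
x=cv2.imread("pics/b.png");cv2.imwrite("pics/b.png",cv2.resize(x,(800,300)))
carrier_goto(-.2544,.231);carrier_goto(-.2544,.105)
print(monitor.get_obs()["q"].round(3))
```

```text
t 4.975 tcp [ 0.536  -0.0256  0.2313] rpy [ 3.06  -0.026  2.888] r 0.3502 ang 0.0342 F [ 0.31 -0.13 -0.58]
shift tool [0.0242 0.0993 0.0091] spin deg 0.1
t 4.975 tcp [ 0.536  -0.0256  0.2313] rpy [ 3.06  -0.026  2.888] r 0.3502 ang 0.0342 F [ 0.31 -0.13 -0.58]
shift tool [0.0209 0.089  0.1346] spin deg 0.1
[-0.097  0.301  0.078  1.361  0.085  0.157]
```

View pics/b.png

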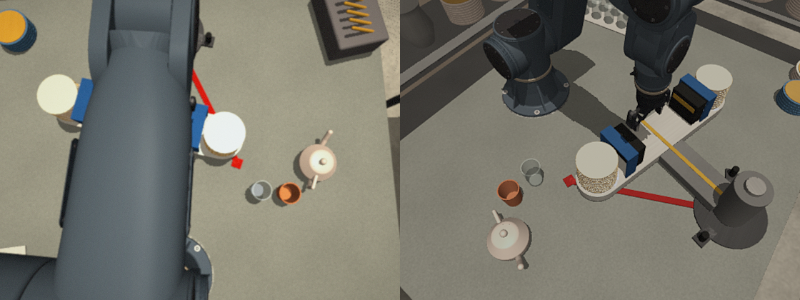

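Call:
servo_tool(
  rows=[
    [[0.008,0.033,0.003],0],
    [[0.008,0.033,0.003],0],
    [[0.008,0.033,0.003],0],
    [[-0.0008,-0.0025,0.031],0],
    [[-0.0008,-0.0025,0.031],0],
    [[-0.0008,-0.0025,0.031],0],
    [[-0.0008,-0.0025,0.031],0],
    [[0,0,0],0],
  ],
)

```text
clock: 5.98
tcp_pos: [0.5359, 0.0764, 0.1051]
orientation: [3.061, -0.03, 2.889]
contact_force: [0.1, -0.0, 0.5]
gripper_width: 1.0
gripper_force: 0.0
```

```bash
cat >> h.py <<'E'
def carrier(save=None):
    t=monitor.get_obs()["clock"];im=camera("scene")
    if save: cv2.imwrite(save,im[:,:,::-1])
    W=ray("scene",pts(mask(im,"yel")),.057);D=W[:,:2]-POST;r=np.hypot(*D.T);A=np.arctan2(-D[:,1],-D[:,0])
    W,A=W[(r>.1)&(r<.44)&(abs(A)<1)],A[(r>.1)&(r<.44)&(abs(A)<1)]
    W=W[abs(A-np.median(A))<.12]
    for _ in range(2):
        c,dd,a=line(W);e=(W[:,:2]-c)@[-dd[1],dd[0]];W=W[abs(e)<.008]
    d=c-POST
    print("CAR t",round(t,3),len(W),"ang",round(float(a),4),"via post",round(float(np.arctan2(-d[1],-d[0])),4));return a
E
python3 - <<'E'
from h import *
carrier("pics/c.png");st()
E
```

```text
CAR t 5.975 436 ang -0.2539 via post -0.254
t 6.025 tcp [0.5369 0.0765 0.1066] rpy [ 3.061 -0.027  2.89 ] r 0.3606 ang -0.2526 F [-0.41  0.22  1.17]
```

View pics/c.png

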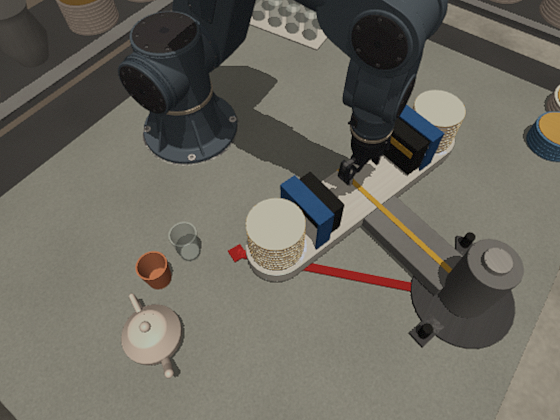

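Call:
servo_tool(
  rows=[
    [[0,-0.01,-0.0009],-1.6],
    [[0,-0.01,-0.0009],-1.6],
    [[0,-0.01,-0.0009],-1.6],
    [[0,-0.01,-0.0009],-1.6],
    [[0,-0.00625,-0.0006],-1],
    [[0,-0.00625,-0.0006],-1],
    [[0,-0.00625,-0.0006],-1],
    [[0,-0.00625,-0.0006],-1],
  ],
)

```text
clock: 7.02
tcp_pos: [0.5264, 0.012, 0.1074]
orientation: [3.057, -0.01, 3.074]
contact_force: [1.4, 1.0, 0.5]
gripper_width: 1.003
gripper_force: 0.0
```

Run:
```python
from h import *
st();carrier()
```

```text
t 7.025 tcp [0.5264 0.012  0.1074] rpy [ 3.057 -0.01   3.074] r 0.3605 ang -0.071 F [1.38 1.02 0.52]
CAR t 7.025 458 ang -0.1995 via post -0.1997
```

Run:
```python
from h import *
carrier();carrier();carrier();st()
```

```text
CAR t 7.075 459 ang -0.1873 via post -0.1875
CAR t 7.125 460 ang -0.1754 via post -0.1756
CAR t 7.175 457 ang -0.1639 via post -0.1638
t 7.225 tcp [0.5261 0.0121 0.1071] rpy [ 3.057 -0.011  3.072] r 0.3608 ang -0.0712 F [-0.03  0.2  -0.43]
```

Call:
servo_tool(
  rows=[
    [[0,0,0],0],
    [[0,0,0],0],
    [[0,0,0],0],
    [[0,0,0],0],
    [[0,0,0],0],
    [[0,0,0],0],
    [[0,-0.00625,-0.0005],-1],
    [[0,-0.00625,-0.0005],-1],
  ],
)

```text
clock: 8.22
tcp_pos: [0.5254, -0.0008, 0.1072]
orientation: [3.056, -0.008, 3.108]
contact_force: [-0.1, 0.8, -0.6]
gripper_width: 1.001
gripper_force: 0.0
```

Call:
servo_tool(
  rows=[
    [[0,-0.00625,-0.0005],-1],
    [[0,-0.00625,-0.0005],-1],
    [[0,-0.00625,-0.0005],-1],
    [[0,-0.00625,-0.0005],-1],
    [[0,-0.00625,-0.0005],-1],
    [[0,-0.00625,-0.0005],-1],
  ],
)

```text
clock: 8.98
tcp_pos: [0.5258, -0.0384, 0.107]
orientation: [3.056, 0.001, -3.07]
contact_force: [-2.3, -1.3, 1.2]
gripper_width: 0.999
gripper_force: 1.1
```

Run:
```python
from h import *
st();carrier()
```

```text
t 8.975 tcp [ 0.5258 -0.0384  0.107 ] rpy [ 3.056e+00  1.000e-03 -3.070e+00] r 0.3611 ang 0.0686 F [-2.27 -1.34  1.21]
CAR t 8.975 621 ang 0.2472 via post 0.2462
```

Call:
servo_tool(
  rows=[
    [[0,-0.00625,-0.0003],-1],
    [[0,-0.00625,-0.0003],-1],
    [[0,-0.00625,-0.0003],-1],
    [[0,-0.00625,-0.0003],-1],
  ],
)

```text
clock: 9.52
tcp_pos: [0.528, -0.0631, 0.1058]
orientation: [3.056, 0.007, -3.001]
contact_force: [-0.0, -0.3, 0.4]
gripper_width: 0.998
gripper_force: 0.0
```

Run:
```python
from h import *
st();carrier();carrier();carrier()
```

```text
t 9.525 tcp [ 0.528  -0.0631  0.1058] rpy [ 3.056  0.007 -3.001] r 0.3614 ang 0.1375 F [-0.03 -0.31  0.39]
CAR t 9.525 590 ang 0.288 via post 0.2862
CAR t 9.575 590 ang 0.2913 via post 0.2892
CAR t 9.625 608 ang 0.2948 via post 0.2921
```

Call:
servo_tool(
  rows=[
    [[0,-0.0076,-0.0003],-1.2],
    [[0,-0.0076,-0.0003],-1.2],
    [[0,-0.0076,-0.0003],-1.2],
    [[0,-0.0076,-0.0003],-1.2],
  ],
)

```text
clock: 10.18
tcp_pos: [0.5335, -0.0933, 0.1046]
orientation: [3.057, 0.014, -2.917]
contact_force: [0.0, 0.9, 0.0]
gripper_width: 1.0
gripper_force: 0.0
```

Run:
```python
from h import *
carrier("pics/d.png");carrier();carrier();st()
```

```text
CAR t 10.175 586 ang 0.3251 via post 0.3226
CAR t 10.225 587 ang 0.3277 via post 0.3252
CAR t 10.275 580 ang 0.3309 via post 0.3279
t 10.325 tcp [ 0.5334 -0.0931  0.1045] rpy [ 3.057  0.014 -2.919] r 0.3614 ang 0.2218 F [-0.45  0.47  0.24]
```

View pics/d.png

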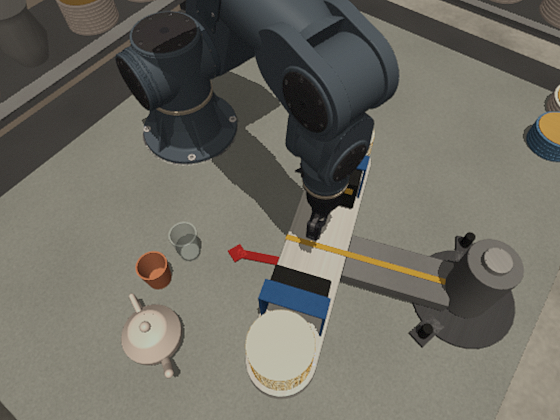

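Call:
servo_tool(
  rows=[
    [[0,0,0],0],
    [[0,0,0],0],
    [[0,0,0],0],
    [[0,0,0],0],
    [[0,0,0],0],
    [[0,-0.0011,0],-0.2],
    [[0,-0.0011,0],-0.2],
    [[0,-0.0011,0],-0.2],
  ],
)

```text
clock: 11.32
tcp_pos: [0.5342, -0.096, 0.1044]
orientation: [3.057, 0.015, -2.908]
contact_force: [-0.6, -0.4, 0.6]
gripper_width: 1.005
gripper_force: 0.2
```

Call:
servo_tool(
  rows=[
    [[0,-0.0011,0],-0.2],
    [[0,-0.0011,0],-0.2],
    [[0,-0.0011,0],-0.2],
    [[0,-0.0011,0],-0.2],
    [[0,-0.0011,0],-0.2],
    [[0,-0.0011,0],-0.2],
    [[0,-0.0011,0],-0.2],
  ],
)

```text
clock: 12.2
tcp_pos: [0.536, -0.1034, 0.1037]
orientation: [3.058, 0.017, -2.884]
contact_force: [0.1, -0.1, 0.8]
gripper_width: 1.002
gripper_force: 0.0
```

Run:
```python
from h import *
st();carrier()
```

```text
t 12.2 tcp [ 0.536  -0.1034  0.1037] rpy [ 3.058  0.017 -2.884] r 0.3614 ang 0.2512 F [ 0.11 -0.06  0.81]
CAR t 12.2 618 ang 0.3966 via post 0.3941
```

Run:
```python
from h import *
for _ in range(6): carrier()
```

```text
CAR t 12.25 617 ang 0.3969 via post 0.3946
CAR t 12.3 617 ang 0.3976 via post 0.395
CAR t 12.35 625 ang 0.3982 via post 0.3955
CAR t 12.4 620 ang 0.3991 via post 0.396
CAR t 12.45 622 ang 0.3992 via post 0.3967
CAR t 12.5 626 ang 0.3998 via post 0.3966
```

Call:
servo_tool(
  rows=[
    [[0,-0.0072,0],-1.15],
    [[0,-0.0072,0],-1.15],
    [[0,-0.0072,0],-1.15],
    [[0,-0.0072,0],-1.15],
    [[0,-0.0072,0],-1.15],
    [[0,-0.0072,0],-1.15],
    [[0,0,0],0],
    [[0,0,0],0],
  ],
)

```text
clock: 13.55
tcp_pos: [0.5491, -0.1442, 0.1001]
orientation: [3.06, 0.027, -2.764]
contact_force: [-0.1, -0.5, -0.2]
gripper_width: 1.001
gripper_force: 0.0
```

Call:
servo_tool(
  rows=[
    [[0,0,0],0],
    [[0,0,0],0],
    [[0,0,0],0],
    [[0,0,0],0],
    [[0,0,0],0],
    [[0,0,0],0],
    [[0,0,0],0],
    [[0,0,0],0],
  ],
)

```text
clock: 14.55
tcp_pos: [0.5491, -0.1443, 0.1001]
orientation: [3.06, 0.027, -2.764]
contact_force: [0.9, -0.0, -0.1]
gripper_width: 0.996
gripper_force: 0.0
```

Run:
```python
from h import *
st();[carrier() for _ in range(4)]
for n,b in(("top",(200,60,400,300)),("scene",(200,220,460,320))):
    im=camera(n);W=ray(n,pts(mask(im,"red"),b),.006);c,d,a=line(W);print(n,len(W),a,c)
    if n=="top": W=ray(n,pts(mask(im,"yel"),b),.057);W=W[np.hypot(*(W[:,:2]-POST).T)<.44];print("yel top",len(W),line(W))
```

```text
t 14.55 tcp [ 0.5491 -0.1443  0.1001] rpy [ 3.06   0.027 -2.764] r 0.3614 ang 0.3702 F [ 0.86 -0.02 -0.12]
CAR t 14.55 521 ang 0.4084 via post 0.4055
CAR t 14.6 517 ang 0.4086 via post 0.4057
CAR t 14.65 517 ang 0.4087 via post 0.4058
CAR t 14.7 519 ang 0.4089 via post 0.406Traceback (most recent call last):
  File "<stdin>", line 4, in <module>
  File "h.py", line 14, in line
    vx,vy,x,y=cv2.fitLine(P[:,:2].astype(np.float32),cv2.DIST_HUBER,0,.001,.001).ravel()
              ~~~~~~~~~~~^^^^^^^^^^^^^^^^^^^^^^^^^^^^^^^^^^^^^^^^^^^^^^^^^^^^^^^
cv2.error: OpenCV(4.12.0) /io/opencv/modules/imgproc/src/linefit.cpp:50: error: (-215:Assertion failed) count > 0 in function 'fitLine2D_wods'
```

Call:
servo_tool(
  rows=[
    [[0,-0.0098,-0.0008],-1.55],
    [[0,-0.0098,-0.0008],-1.55],
    [[0,-0.0098,-0.0008],-1.55],
    [[0,-0.0098,-0.0008],-1.55],
    [[0,-0.006,-0.0004],-1],
    [[0,-0.002,0],-0.3],
    [[0,0,0],0],
    [[0,0,0],0],
  ],
)

```text
clock: 15.8
tcp_pos: [0.5688, -0.187, 0.1]
orientation: [3.065, 0.037, -2.633]
contact_force: [0.7, 0.2, -0.9]
gripper_width: 1.0
gripper_force: 0.0
```

Run:
```python
from h import *
st();[carrier() for _ in range(3)]
# red angle from t0 top image and scene now: head centroid + bar
for f,n,hb,bb in(("top0","top",(320,215,345,240),(255,80,285,130)),("scene0","scene",(225,240,248,264),(310,262,405,292))):
    im=cv2.imread(f"pics/{f}.png")[:,:,::-1];m=mask(im,"red")
    h=ray(n,pts(m,hb),.006).mean(0);b=ray(n,pts(m,bb),.006);d=b.mean(0)-h
    print(n,"head",h,"bar",b.mean(0),"ang head-bar",np.arctan2(d[1],d[0]),"bar only",line(b)[2],"yellow line",[x.round(4) for x in line(ray(n,pts(mask(im,"yel"),dict(top=(190,55,245,205),scene=(330,160,455,275))[n]),.057))[:2]])
```

```text
t 15.8 tcp [ 0.5688 -0.187   0.1   ] rpy [ 3.065  0.037 -2.633] r 0.3615 ang 0.5004 F [ 0.73  0.16 -0.9 ]
CAR t 15.8 497 ang 0.4098 via post 0.4075
CAR t 15.85 498 ang 0.41 via post 0.4075
CAR t 15.9 495 ang 0.4105 via post 0.4077
top head [ 0.38599302 -0.2393601   0.006     ] bar [ 0.71295621 -0.09171492  0.006     ] ang head-bar 0.4241547189112938 bar only 0.42343408 yellow line [array([0.6426, 0.0496], dtype=float32), array([-0.9677,  0.252 ], dtype=float32)]
scene head [ 0.38570559 -0.24256596  0.006     ] bar [ 0.66222011 -0.11570859  0.006     ] ang head-bar 0.4301254772158501 bar only 0.42535532 yellow line [array([0.6536, 0.0468], dtype=float32), array([-0.968 ,  0.2509], dtype=float32)]
```

Call:
servo_tool(
  rows=[
    [[0,-0.0003,0],0],
    [[0,-0.0003,0],0],
    [[0,-0.0003,0],0],
    [[0,-0.0003,0],-0.1],
    [[0,-0.0003,0],0],
    [[0,-0.0003,0],0],
    [[0,-0.0003,0],0],
    [[0,-0.0003,0],-0.1],
  ],
)

```text
clock: 16.95
tcp_pos: [0.57, -0.1894, 0.0998]
orientation: [3.065, 0.038, -2.63]
contact_force: [0.1, 0.2, -0.8]
gripper_width: 1.001
gripper_force: 0.0
```

Call:
servo_tool(
  rows=[
    [[0,-0.0002,0],0],
    [[0,-0.0002,0],0],
    [[0,-0.0002,0],0],
    [[0,-0.0002,0],-0.1],
    [[0,-0.0002,0],0],
    [[0,-0.0002,0],0],
    [[0,-0.0002,0],0],
    [[0,-0.0002,0],-0.1],
  ],
)

```text
clock: 17.95
tcp_pos: [0.5708, -0.1908, 0.0997]
orientation: [3.065, 0.038, -2.626]
contact_force: [0.0, -1.0, -0.6]
gripper_width: 1.001
gripper_force: 0.0
```

Run:
```python
from h import *
st();[carrier() for _ in range(2)]
```

```text
t 17.95 tcp [ 0.5708 -0.1908  0.0997] rpy [ 3.065  0.038 -2.626] r 0.3616 ang 0.5122 F [ 0.03 -0.95 -0.59]
CAR t 17.95 492 ang 0.4104 via post 0.4077
CAR t 18.0 492 ang 0.4107 via post 0.4076
```

Carrier is standing still at 0.410 with no contact yet, so I'll keep creeping.

Call:
servo_tool(
  rows=[
    [[0,-0.0002,0],0],
    [[0,-0.0002,0],0],
    [[0,-0.0002,0],0],
    [[0,-0.0002,0],-0.1],
    [[0,-0.0002,0],0],
    [[0,-0.0002,0],0],
    [[0,-0.0002,0],0],
    [[0,-0.0002,0],-0.1],
  ],
)

```text
clock: 19.05
tcp_pos: [0.5716, -0.1922, 0.0995]
orientation: [3.065, 0.038, -2.623]
contact_force: [0.4, -0.3, 0.4]
gripper_width: 1.005
gripper_force: 0.0
```

Call:
servo_tool(
  rows=[
    [[0,-0.0002,0],0],
    [[0,-0.0002,0],0],
    [[0,-0.0002,0],0],
    [[0,-0.0002,0],-0.1],
    [[0,-0.0002,0],0],
    [[0,-0.0002,0],0],
    [[0,-0.0002,0],0],
    [[0,-0.0002,0],-0.1],
  ],
)

```text
clock: 20.05
tcp_pos: [0.5724, -0.1936, 0.0994]
orientation: [3.065, 0.038, -2.619]
contact_force: [-0.1, -0.1, -1.0]
gripper_width: 0.998
gripper_force: 0.0
```

Run:
```python
from h import *
st();[carrier() for _ in range(2)]
```

```text
t 20.05 tcp [ 0.5724 -0.1936  0.0994] rpy [ 3.065  0.038 -2.619] r 0.3616 ang 0.521 F [-0.08 -0.11 -1.04]
CAR t 20.05 495 ang 0.4108 via post 0.4078
CAR t 20.1 496 ang 0.4106 via post 0.4079
```

Call:
servo_tool(
  rows=[
    [[0,-0.0002,0],0],
    [[0,-0.0002,0],0],
    [[0,-0.0002,0],0],
    [[0,-0.0002,0],-0.1],
    [[0,-0.0002,0],0],
    [[0,-0.0002,0],0],
    [[0,-0.0002,0],0],
    [[0,-0.0002,0],-0.1],
  ],
)

```text
clock: 21.15
tcp_pos: [0.5732, -0.1949, 0.0993]
orientation: [3.065, 0.039, -2.616]
contact_force: [-0.0, -0.2, 0.4]
gripper_width: 1.002
gripper_force: 0.0
```

Run:
```python
from h import *
st();[carrier() for _ in range(2)]
```

```text
t 21.15 tcp [ 0.5732 -0.1949  0.0993] rpy [ 3.065  0.039 -2.616] r 0.3616 ang 0.5254 F [-0.   -0.15  0.4 ]
CAR t 21.15 496 ang 0.4165 via post 0.4137
CAR t 21.2 499 ang 0.4167 via post 0.414
```

Call:
servo_tool(
  rows=[
    [[0,-0.0002,0],0],
    [[0,-0.0002,0],0],
    [[0,-0.0002,0],0],
    [[0,-0.0002,0],-0.1],
    [[0,-0.0002,0],0],
    [[0,-0.0002,0],0],
  ],
)

```text
clock: 22.0
tcp_pos: [0.5738, -0.196, 0.0992]
orientation: [3.065, 0.039, -2.614]
contact_force: [-0.7, -0.1, -0.1]
gripper_width: 0.998
gripper_force: 0.0
```

Run:
```python
from h import *
st();[carrier() for _ in range(2)]
```

```text
t 22.0 tcp [ 0.5738 -0.196   0.0992] rpy [ 3.065  0.039 -2.614] r 0.3615 ang 0.5288 F [-0.71 -0.11 -0.15]
CAR t 22.0 496 ang 0.4198 via post 0.4178
CAR t 22.05 495 ang 0.4205 via post 0.4179
```

Call:
servo_tool(
  rows=[
    [[0,0.003,0],0.5],
    [[0,0.009,0.0007],1.4],
    [[0,0.009,0.0007],1.4],
    [[0,0.009,0.0007],1.4],
    [[0,0.009,0.0007],1.4],
    [[0,0.005,0.0003],0.8],
    [[0,0,0],0],
    [[0,0,0],0],
  ],
)

```text
clock: 23.1
tcp_pos: [0.5536, -0.157, 0.0996]
orientation: [3.061, 0.03, -2.734]
contact_force: [0.1, 0.1, -0.0]
gripper_width: 1.002
gripper_force: 0.0
```

Call:
servo_tool(
  rows=[
    [[0,0,0],0],
    [[0,0,0],0],
    [[0,0,0],0],
    [[0,0,0],0],
    [[0,0,0],0],
    [[0,0,0],0],
    [[0,0,0],0],
    [[0,0,0],0],
  ],
)

```text
clock: 24.1
tcp_pos: [0.5535, -0.1568, 0.0995]
orientation: [3.061, 0.029, -2.734]
contact_force: [0.1, 0.4, -0.0]
gripper_width: 1.0
gripper_force: 0.0
```

Run:
```python
from h import *
st();[carrier("pics/e%d.png"%i) for i in range(2)]
im=cv2.imread("pics/e1.png")[:,:,::-1];m=mask(im,"red");P=pts(m,(200,220,460,340));W=ray("scene",P,.006);print(len(P),line(W))
```

```text
t 24.1 tcp [ 0.5535 -0.1568  0.0995] rpy [ 3.061  0.029 -2.734] r 0.362 ang 0.4068 F [ 0.11  0.37 -0.03]
CAR t 24.1 524 ang 0.4231 via post 0.4214
CAR t 24.15 522 ang 0.4235 via post 0.4215
193 (array([ 0.42625535, -0.22502354], dtype=float32), array([-0.8971625 , -0.44170064], dtype=float32), np.float32(0.45749336))
```

View pics/e1.png

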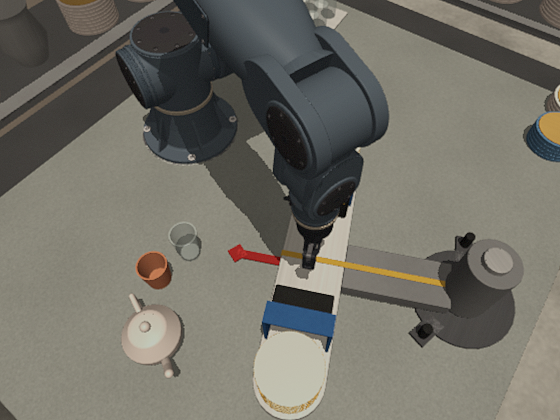

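The carrier has nearly stopped at 0.423, against 0.424–0.429 for the pointer. In the picture the yellow line (280,253)→(445,283) continues the red pointer (237,253)→(278,261). Next I'll lift straight out.

Call:
servo_tool(
  rows=[
    [[0,0,-0.01],0],
    [[0,0,-0.025],0],
    [[0,0,-0.03],0],
    [[0,0,-0.03],0],
    [[0,0,-0.03],0],
    [[0,0,-0.015],0],
    [[0,0,0],0],
    [[0,0,0],0],
  ],
)

```text
clock: 25.2
tcp_pos: [0.554, -0.1687, 0.2385]
orientation: [3.061, 0.029, -2.734]
contact_force: [0.5, 0.0, -0.4]
gripper_width: 1.001
gripper_force: 0.0
```

Call:
servo_tool(
  rows=[
    [[0,0,0],0],
    [[0,0,0],0],
    [[0,0,0],0],
    [[0,0,0],0],
    [[0,0,0],0],
    [[0,0,0],0],
    [[0,0,0],0],
    [[0,0,0],0],
  ],
)

```text
clock: 26.2
tcp_pos: [0.5542, -0.1688, 0.239]
orientation: [3.061, 0.029, -2.734]
contact_force: [0.2, 0.0, 0.6]
gripper_width: 1.005
gripper_force: 0.0
```

Run:
```python
from h import *
st();[carrier("pics/f%d.png"%i) for i in range(4)]
```

```text
t 26.2 tcp [ 0.5542 -0.1688  0.239 ] rpy [ 3.061  0.029 -2.734] r 0.3663 ang 0.4375 F [0.24 0.01 0.57]
CAR t 26.2 579 ang 0.4234 via post 0.4216
CAR t 26.25 580 ang 0.4232 via post 0.4215
CAR t 26.3 580 ang 0.4232 via post 0.4215
CAR t 26.35 580 ang 0.4232 via post 0.4215
```

Still at 0.4233, level with the pointer. I'll wait out more than three seconds, check again and hand in.

Call:
servo_tool(
  rows=[
    [[0,0,0],0],
    [[0,0,0],0],
    [[0,0,0],0],
    [[0,0,0],0],
    [[0,0,0],0],
    [[0,0,0],0],
    [[0,0,0],0],
    [[0,0,0],0],
  ],
)

```text
clock: 27.4
tcp_pos: [0.5542, -0.1688, 0.239]
orientation: [3.061, 0.029, -2.734]
contact_force: [1.2, 0.2, 0.0]
gripper_width: 0.998
gripper_force: 0.0
```

Call:
servo_tool(
  rows=[
    [[0,0,0],0],
    [[0,0,0],0],
    [[0,0,0],0],
    [[0,0,0],0],
    [[0,0,0],0],
    [[0,0,0],0],
    [[0,0,0],0],
    [[0,0,0],0],
  ],
)

```text
clock: 28.4
tcp_pos: [0.5542, -0.1688, 0.239]
orientation: [3.061, 0.029, -2.734]
contact_force: [-0.1, 0.5, -0.8]
gripper_width: 0.999
gripper_force: 0.0
```

Call:
servo_tool(
  rows=[
    [[0,0,0],0],
    [[0,0,0],0],
    [[0,0,0],0],
    [[0,0,0],0],
    [[0,0,0],0],
    [[0,0,0],0],
    [[0,0,0],0],
    [[0,0,0],0],
  ],
)

```text
clock: 29.4
tcp_pos: [0.5542, -0.1688, 0.239]
orientation: [3.061, 0.029, -2.734]
contact_force: [0.7, -0.7, 0.8]
gripper_width: 0.997
gripper_force: 0.0
```

Call:
servo_tool(
  rows=[
    [[0,0,0],0],
    [[0,0,0],0],
    [[0,0,0],0],
    [[0,0,0],0],
  ],
)

```text
clock: 29.9
tcp_pos: [0.5542, -0.1688, 0.239]
orientation: [3.061, 0.029, -2.734]
contact_force: [0.1, -0.5, 0.7]
gripper_width: 1.002
gripper_force: 0.0
```

Run:
```python
from h import *
from plant import workorder
a=carrier()
if abs(a-.4233)<.003: print(workorder.sign_off())
```

```text
CAR t 29.9 579 ang 0.4234 via post 0.4216
the job is handed in; nothing more can be done
None
```

The job is handed in: the carrier stands still with its yellow line along the red pointer, off by at most about 0.007 rad by the camera measurements; it stood untouched for over 3 s, and the hand-in came at 29.9 s.

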